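Find the full tin in the three-tin carrier

ROBOT

A 6-joint arm with a two-finger parallel gripper is mounted at the origin on a cart in front of the work surface, level with it; the furniture and walls round the work are solid. World frame = base frame: x ahead of the robot, y to its left, z up, the work surface at z = 0. Lengths are in m, angles in rad, forces in N, time in s.
With the tool pointing down it reaches from about 0.375 to 0.9 m from the base axis. Payload 3.1 kg.
Tool frame: the origin (TCP) lies midway between the tips of the shut fingers; the grasp point (between the pads) lies 19 mm behind it; x points along the fingers, z is the direction in which the jaws open and shut, and the axes are right-handed (so a half turn about x gives the same grasp; the last joint's range is limited). The gripper opens to 87 mm and grips with 3 to 60 N. Pads are 19 mm wide; open, the fingers measure 117 mm over their backs; the gripper's body (75 mm by 190 mm) begins 51 mm behind the grasp point.
Start: joints at [-1.294, 0.527, 1.433, -0, 1.181, -0.178], TCP at [0.275, -0.561, 0.223] pointing down, gripper open.
Joint ranges: [-3.08, 3.08], [-0.75, 2.2], [0.22, 2.44], [-1.43, 4.57], [0, 2.65], [-2.85, 2.85]. Speed limits (rad/s): [2.79, 2.79, 3.14, 3.14, 3.14, 3.14].

INTERFACE

Orientations are given as a unit quaternion [x, y, z, w].
In Python, from rig import robot, optics, workorder gives the robot as it stands.
- The arm moves only by the tool arm_command, never from a script. Its argument "plan" is a list of rows, each a list of 7 numbers: the shift along the tool's x, y, z in cm, then the turn, a rotation vector about the tool's x, y, z in rad, then the finger opening in cm, from 0 to 8.7. In form: [[x, y, z, ax, ay, az, gripper], ...]. A call has 1 to 12 rows; each row shifts and turns the pose as measured when the row begins, along the tool's axes as they then stand; what a row does not reach is not made up. A row lasts 1/8 s, in which the tool goes at most 62.5 mm and 10.7 degrees, less where a joint would pass 70% of its speed; a pose out of reach is approached as far as the arm can. A call with a gripper value outside its range is refused whole. The fingers move at their own pace and stop on an object; "grip_force" is the grip in N (left out, the last holds). Time passes only in rows, so rows that do not move let the fingers close. It gives the time, the measured TCP pose, the force and the opening at its end, in the units of the state.
- robot.get_obs(): the state, without advancing time (a new reading comes with each control period).
- optics.camera(name): name is "scene" or "top"; returns (picture, depth): 384x512x3 uint8, blue, green, red; 384x512 float32, m along the optical axis (not along the pixel's ray), 0 where there is no reading.
- optics.camera_info(name): a dict with "mtx" (3x3 intrinsics, pixels), "k1" (the pictures are not rectified: a ray, as slopes to the right and down, at radius r is drawn at 1 + k1 r^2 times it, then the intrinsics apply), "position" and "rotation" of the camera in the world. Camera axes: x right, y down, z forward; pixel columns grow to the right and rows downward; lengths in m; the calibration is good to about 2 mm. A picture is of the moment at which its call begins. camera_info takes no time and is no camera call.
- workorder.hand_in(): hands the job in, once; it reports no verdict.
The state is a dict: "time": time; "q": joint angles; "joint_velocities": joint speeds; "joint_torque": joint torques, N m; "position": TCP position; "tool_rot": TCP orientation; "ft_force": force on the tool from outside, world axes, zero at the start; "moment": the same for the moment, N m; "grip_width": finger opening in m.
Only numpy, scipy, OpenCV 4.12 (cv2) and the standard library are available. Lean on these libraries where they do the work, as an engineer would, in place of code of your own. Each camera call takes 0.05 s, during which the arm holds its last target. There are 200 camera calls.

TASK

Three look-alike tins of rivets travel in this carrier and only one is still full: take the flat-blade key from its stand, turn the carrier's slotted screw with it anticlockwise to the stop so that the hold-down's arms stand in the gaps between the tins, and put the key back in its stand. Then heft the tins one after another from left to right (left, far middle, right), lifting each straight up clear of its seat and keeping it upright, and set the lighter ones back down in the carrier. Finish while still holding up the heaviest tin, upright and still, with its bottom a good hand's breadth (about 100 mm) above the other tins' lids, and leave the pot, padlock and tape roll alone.

Things in the scene. Friction and masses are not known exactly. Their poses are not given: they have to be found in the camera images.
- carrier: low aluminium carrier for three tins, fixed to the bench, about 220 mm across; origin on the bench at the foot of its centre post, z up. Its seats lie 75 mm from the post, 120 degrees apart: far seat along its +x, left seat at +120, right seat at -120 degrees (anticlockwise from above). It is turned by -0.4 to 0.2 rad. Tins standing in it reach 95 mm above the bench
- seat_left (a point): centre of the tin standing in the left seat (robot's left, nearer the robot), fixed to the carrier, 52.5 mm above the bench. The three closed steel tins look identical: upright cylinders 54 mm across, 85 mm tall. Which is in which seat is unknown and weight cannot be seen: the full one is 0.5 to 0.7 kg, the others are each at least 0.2 kg lighter
- seat_far (a point): centre of the tin standing in the middle seat, the one farthest from the robot, 52.5 mm above the bench. Every seat is a ring 61 mm wide inside, its floor 10 mm above the bench, its rim 10 mm high and 3 mm thick, so a tin drops in with 3.5 mm to spare all round (at the start it stands within 2 mm of the middle)
- seat_right (a point): centre of the tin standing in the right seat (robot's right, nearer the robot), 52.5 mm above the bench; otherwise like the others. With the arms in the gaps there is 30 mm free round every tin. Beware of the 190 mm tall case on the robot's side of the left tin: it reaches to x = 0.46 between y = -0.16 and 0.20
- holddown (a joint): turn of the hold-down on the centre post: a captive screw with three steel arms, 16 mm wide, 72 mm long from the axis, undersides 2 mm above the lids. 0: an arm lies over each lid and no tin can be lifted. Grows anticlockwise (from above) to a stop at 1.047 rad, each arm then midway between two tins. Starts at 0 to 0.15; friction 0.06 N m, stays as left
- screw_slot (a point): centre of the top face of the captive screw's round head, 34 mm across, 118 mm above the bench, on the carrier's centre axis. A straight slot 6 mm wide (chamfered mouth, open at both ends) and 10 mm deep runs right across it along this point's x axis, which turns with the hold-down (x points along one arm)
- key_grip (a point): middle of the black handle of the flat-blade key, which stands upright, blade down, in its stand: 78 mm above the blade's tip. Handle 14 mm thick (y), 42 mm wide (x), 56 mm tall; below it a 24 mm collar (40 to 48 mm above the tip) and a steel blade 20 mm wide (x), 4 mm thick (y), its last 5 mm tapered to 2.2 mm. Key 103 mm tall, 0.1 kg
- key_tip (a point): middle of the end of the key's blade; x along the blade's width, y across its thickness, z up the key
- key_stand: wooden block 70 x 44 x 38 mm (x, y, z) fixed to the bench, origin at the centre of its underside. In the middle of its top is the key's slot, 28 mm long (along x), 7 mm wide (along y), 30 mm deep, mouth chamfered; the blade stands on its bottom, 8 mm above the bench
- parts_pot: small clear pot of parts, 67 mm wide, 69 mm tall; a bystander, to be left where it is; origin at the centre of its underside
- padlock: black padlock lying flat, 90 x 46 x 22 mm; a bystander, to be left where it is; origin at the centre of its underside
- tape_roll: roll of tape lying flat, 63 mm across, 19 mm high; a bystander, to be left where it is; origin at the centre of its underside
Not all that is in view belongs to the job. What is shaped like the part that bears key_grip but green or yellow is not meant.

How it is judged:
On the way, in this order (a step that is already met when the one before it is completed fails the run):
1. the slotted screw has been turned with the key in its slot until the arms are clear of the lids (value of joint holddown above 0.85 rad and z of key_tip in the frame of screw_slot below -0.004 m and horizontal distance between key_tip and screw_slot below 0.01 m and angle between key_tip's own z axis and vertical below 0.25 rad and contact force between the fingers and key above 0.5 N), for 0.1 s.
2. the key is back in its stand (horizontal distance between key_tip and key_stand below 0.008 m and z of key_tip in the frame of key_stand below 0.015 m and contact force between the fingers and key below 0.1 N), for 0.1 s.
3. the tin in the left seat is lifted clear (((z of tin_a_mid in the frame of carrier above 0.0775 m and horizontal distance between tin_a_mid and seat_left below 0.04 m and contact force between the fingers and tin_a above 0.5 N) or (z of tin_b_mid in the frame of carrier above 0.0775 m and horizontal distance between tin_b_mid and seat_left below 0.04 m and contact force between the fingers and tin_b above 0.5 N) or (z of tin_c_mid in the frame of carrier above 0.0775 m and horizontal distance between tin_c_mid and seat_left below 0.04 m and contact force between the fingers and tin_c above 0.5 N))), for 0.2 s.
4. the tin in the far middle seat is lifted clear (((z of tin_a_mid in the frame of carrier above 0.0775 m and horizontal distance between tin_a_mid and seat_far below 0.04 m and contact force between the fingers and tin_a above 0.5 N) or (z of tin_b_mid in the frame of carrier above 0.0775 m and horizontal distance between tin_b_mid and seat_far below 0.04 m and contact force between the fingers and tin_b above 0.5 N) or (z of tin_c_mid in the frame of carrier above 0.0775 m and horizontal distance between tin_c_mid and seat_far below 0.04 m and contact force between the fingers and tin_c above 0.5 N))), for 0.2 s.
5. the tin in the right seat is lifted clear (((z of tin_a_mid in the frame of carrier above 0.0775 m and horizontal distance between tin_a_mid and seat_right below 0.04 m and contact force between the fingers and tin_a above 0.5 N) or (z of tin_b_mid in the frame of carrier above 0.0775 m and horizontal distance between tin_b_mid and seat_right below 0.04 m and contact force between the fingers and tin_b above 0.5 N) or (z of tin_c_mid in the frame of carrier above 0.0775 m and horizontal distance between tin_c_mid and seat_right below 0.04 m and contact force between the fingers and tin_c above 0.5 N))), for 0.2 s.
At the end, for the whole second after the job is handed in: The fingers hold the heaviest tin still, upright within 0.3 rad, its centre over 170 mm above the bench; the other two are released, upright and fully down in carrier seats (4 mm); the key stands in its stand (8 mm, 0.3 rad, tip under 15 mm up); the hold-down is turned past 0.85 rad (height (world z) of tin_b_mid above 0.17 m and angle between tin_b_mid's own z axis and vertical below 0.3 rad and contact force between the fingers and tin_b above 0.5 N and linear speed of tin_b below 0.05 m/s and z of each of tin_a_mid, tin_c_mid in the frame of carrier below 0.0565 m and angle between each of tin_a_mid, tin_c_mid's own z axis and vertical below 0.1 rad and horizontal distance between each of tin_a_mid, tin_c_mid and carrier below 0.09 m and contact force between the fingers and tin_a below 0.1 N and contact force between the fingers and tin_c below 0.1 N and horizontal distance between key_tip and key_stand below 0.008 m and z of key_tip in the frame of key_stand below 0.015 m and angle between key_tip's own z axis and vertical below 0.2 rad and value of joint holddown above 0.85 rad); the arm keeps its last pose, push and grip.
It fails at once if a tin was tipped by more than 0.5 rad (angle between any of tin_a_mid, tin_b_mid, tin_c_mid's own z axis and vertical above 0.5 rad).
It fails at once if the pot, padlock or tape roll was moved by more than 25 mm (distance of any of parts_pot, padlock, tape_roll from where it was at the start of the episode above 0.025 m).
It also fails if it takes over 72 s, if anything falls off the work surface, if the arm or the gripper's body presses on something with over 40 N, if the wrist force passes 120 N, or if a joint passes its speed limit or range.

## Working session

There is one attempt and no reset: what is moved stays moved. The work goes in short steps, Python scripts to look and compute and a tool call to move; the robot and the scene stay as the last step left them, time stands still between calls to the robot, and variables do not carry over. Pictures are saved under pics/ and viewed, about 8 in all and at most 12, crops included, and the job is handed in when it is done.

Besides the shell and the picture viewer there is one more tool, called after "Call:" as a command line: name --pt "numbers of a row" for each row, then --argument value for the rest. arm_command: Moves the arm, as the interface text tells. Its arguments: {"type":"object","properties":{"plan":{"type":"array"},"grip_force":{"type":"number"}},"required":["plan"]}

```bash
mkdir -p pics
cat > h.py <<'E'
import numpy as np, cv2
from rig import robot, optics, workorder
from scipy.spatial.transform import Rotation as R
def cam(n):
    im,d=optics.camera(n); return im,d,optics.camera_info(n)
def Rm(ci):
    r=np.array(ci["rotation"],float); return r if r.shape==(3,3) else R.from_quat(r).as_matrix()
def world(ci,u,v,d=None,z=None):
    K=np.array(ci["mtx"]);k=ci["k1"];uv=np.array([(u-K[0,2])/K[0,0],(v-K[1,2])/K[1,1]]);s=uv.copy()
    for _ in range(20): s=uv/(1+k*(s**2).sum(0))
    ray=np.tensordot(Rm(ci),np.array([s[0],s[1],np.ones_like(s[0])]),1);p=np.array(ci["position"])
    t=d if z is None else (z-p[2])/ray[2]
    return (p.reshape(3,*[1]*(ray.ndim-1))+ray*t)
def pix(ci,P):
    c=Rm(ci).T@(np.array(P)-ci["position"]);s=c[:2]/c[2];s=s*(1+ci["k1"]*(s@s));K=np.array(ci["mtx"]);return K[0,0]*s[0]+K[0,2],K[1,1]*s[1]+K[1,2]
E
python3 - <<'E'
from h import *
for n in("scene","top"):
    im,d,ci=cam(n);print(n,ci);cv2.imwrite(f"pics/{n}0.png",cv2.resize(im,(800,600)));np.savez(f"{n}0.npz",im=im,d=d)
print(robot.get_obs())
E
```

```text
scene {'mtx': array([[381.70646717,   0.        , 247.647495  ],
       [  0.        , 381.70646717, 190.66141627],
       [  0.        ,   0.        ,   1.        ]]), 'k1': 0.025354288563596877, 'position': array([ 0.24933208, -0.79648663,  0.82352939]), 'rotation': array([ 0.89938038, -0.24524951,  0.09173142, -0.35007565])}
top {'mtx': array([[352.43063171,   0.        , 254.8763682 ],
       [  0.        , 352.43063171, 200.64619141],
       [  0.        ,   0.        ,   1.        ]]), 'k1': -0.10881899871561468, 'position': array([ 0.40443896, -0.20650211,  1.06240664]), 'rotation': array([-0.69826348,  0.71140022, -0.05262814,  0.05973365])}
{'time': 0.1, 'q': array([-1.29448036e+00,  5.28378740e-01,  1.43378179e+00, -7.85128891e-06,
        1.18139199e+00, -1.78511441e-01]), 'joint_velocities': array([-0.00084714, -0.00315026, -0.00447693, -0.00105307, -0.00074984,
       -0.00034573]), 'joint_torque': array([-8.06159660e-04, -4.40989816e+01, -1.77148980e+01,  6.35416643e-02,
        5.34126547e-02, -3.54115014e-05]), 'position': array([ 0.27440156, -0.56080461,  0.22166366]), 'tool_rot': array([ 0.37485954,  0.60037099, -0.37393249,  0.59934088]), 'ft_force': array([-0.56681273, -0.47133416,  0.49024106]), 'moment': array([ 0.01961458, -0.01635741,  0.0052077 ]), 'grip_width': 0.08711967059287926}
```

View pics/top0.png

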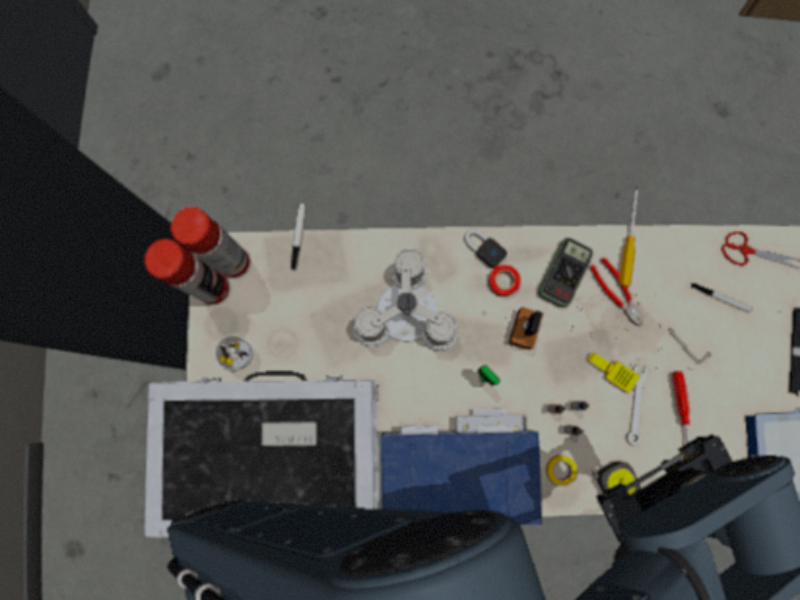

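View pics/scene0.png

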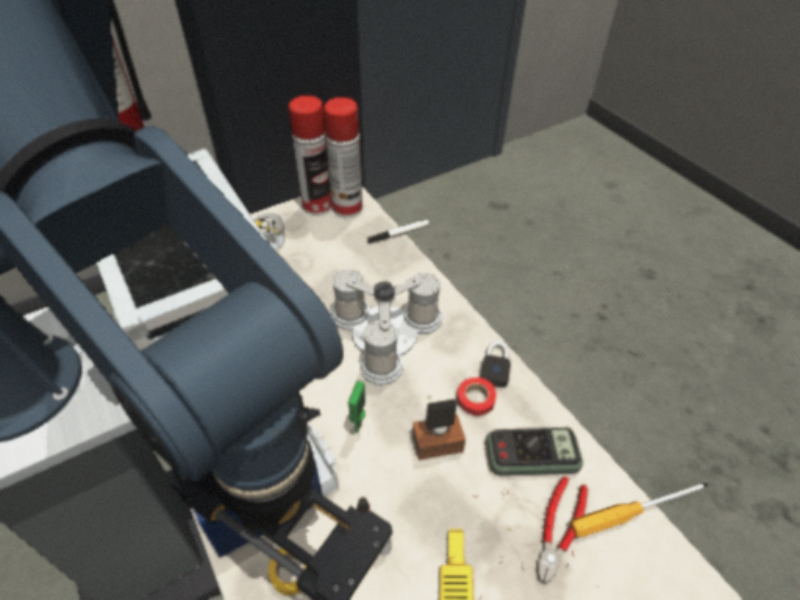

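The top view shows the carrier post at (407,300) with its tins at (370,325) left, (409,265) far and (440,330) right. The black-handled key stands in the brown block at (525,325). The green (489,376) and yellow (615,372) look-alikes are ruled out: the black handle in the wooden stand fits the description.

```bash
cat > m.py <<'E'
from h import *
def cloud(n,f=None):
    im,d,ci=cam(n)
    v,u=np.mgrid[:384,:512].astype(float)
    P=np.moveaxis(world(ci,u,v,d=d),0,-1);P[d==0]=np.nan
    return im,d,ci,P
E
python3 - <<'E'
from m import *
im,d,ci,P=cloud("top")
s=512/800
def box(u,v,w):u,v=u*s,v*s;return slice(int(v-w),int(v+w)),slice(int(u-w),int(u+w))
for n,(u,v) in dict(left=(370,325),far=(409,265),right=(440,330)).items():
    Q=P[box(u,v,22)].reshape(-1,3)
    Q=Q[(Q[:,2]>.085)&(Q[:,2]<.102)]
    Q=Q[np.linalg.norm(Q[:,:2]-np.median(Q[:,:2],0),axis=1)<.032]
    c,r=cv2.minEnclosingCircle(Q[:,:2].astype(np.float32));print(n,len(Q),np.median(Q,0),c,r)
Q=P[box(407,300,10)].reshape(-1,3);h=Q[Q[:,2]>.112];print("head",len(h),np.median(h,0),cv2.minEnclosingCircle(h[:,:2].astype(np.float32)))
b=box(525,325,22);Q=P[b].reshape(-1,3);I=im[b].reshape(-1,3)
t=Q[(Q[:,2]>.03)&(Q[:,2]<.045)];print("stand",len(t),cv2.minAreaRect(t[:,:2].astype(np.float32)))
k=Q[(Q[:,2]>.095)];print("key top",len(k),np.median(k,0),cv2.minAreaRect(k[:,:2].astype(np.float32)))
im2=cv2.resize(im[150:250,210:370],(800,500),interpolation=cv2.INTER_CUBIC)
ims,_,_=cam("scene"); c2=cv2.resize(ims[150:310,190:350],(500,500),interpolation=cv2.INTER_CUBIC)
cv2.imwrite("pics/c1.png",im2);cv2.imwrite("pics/c2.png",c2)
E
```

```text
left 275 [ 0.54604932 -0.142789    0.09455103] (0.548564076423645, -0.1470402032136917) 0.0293247252702713
far 272 [ 0.65364952 -0.21937748  0.09457212] (0.6513975262641907, -0.21572032570838928) 0.03018375113606453
right 274 [ 0.53465793 -0.27295262  0.09438683] (0.5383085608482361, -0.27049654722213745) 0.029759984463453293
head 95 [ 0.57924146 -0.2151596   0.11822746] ((0.5786873698234558, -0.21167375147342682), 0.016823092475533485)
stand 260 ((0.5627841949462891, -0.4527533948421478), (0.05525420606136322, 0.1301172524690628), 60.15068435668945)
key top 92 [ 0.53806292 -0.43834805  0.11011882] ((0.5393503904342651, -0.4397539794445038), (0.01499137096107006, 0.04207228869199753), 71.60224151611328)
```

View pics/c1.png

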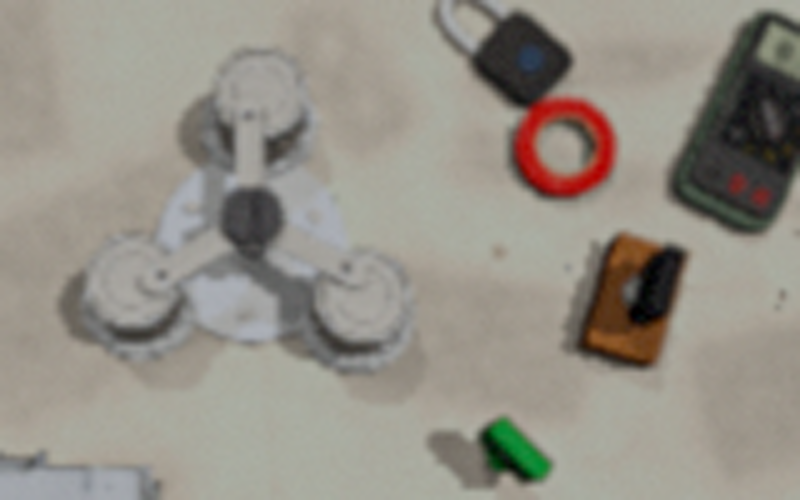

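```bash
cat >> h.py <<'E'
def yaw(Rt): return np.arctan2(Rt[1,2],Rt[0,2])
def go(target,yawd,sent=True):
    """delta to reach TCP target with tool x down and jaw axis yaw (deg, mod 180)"""
    o=robot.get_obs();Rt=R.from_quat(o["tool_rot"]);p=o["position"]
    for off in(0,180):
        a=np.radians(yawd+off);z=np.array([np.cos(a),np.sin(a),0]);x=np.array([0,0,-1.]);G=R.from_matrix(np.array([x,np.cross(z,x),z]).T)
        rv=(Rt.inv()*G).as_rotvec()
        if np.linalg.norm(rv)<1.6: break
    print("t",o["time"],"pos",p.round(4),"yaw",np.degrees(yaw(Rt.as_matrix())).round(2),"w",o["grip_width"].round(4),"F",o["ft_force"].round(2),"M",o["moment"].round(2),"q6",o["q"][5].round(2))
    print("shift cm (tool)",(Rt.inv().apply(np.array(target)-p)*100).round(2),"rotvec",rv.round(3),"deg",np.degrees(np.linalg.norm(rv)).round(1))
E
python3 - <<'E'
from m import *
im,d,ci,P=cloud("top")
s=512/800
Q=P.reshape(-1,3);I=im.reshape(-1,3).astype(int)
near=np.linalg.norm(Q[:,:2]-[.54,-.44],axis=1)<.07
br=near&(I[:,2]-I[:,0]>35)&(Q[:,2]>.032)&(Q[:,2]<.043)
t=Q[br];print("stand",len(t),t.mean(0),cv2.minAreaRect(t[:,:2].astype(np.float32)))
c=np.array([.579,-.2115]);r=Q[:,:2]-c;rr=np.linalg.norm(r,axis=1);a=np.degrees(np.arctan2(r[:,1],r[:,0]))
m=(rr>.024)&(rr<.068)&(Q[:,2]>.0985)&(Q[:,2]<.116)
for c0 in(0,120,-120):
    e=(a-c0+180)%360-180;k=m&(abs(e)<30);print("arm",k.sum(),np.median(e[k]),np.median(Q[k,2]))
b=(Q[:,0]>.36)&(Q[:,0]<.5)&(Q[:,1]<-.19)&(Q[:,1]>-.5)&(Q[:,2]>.05);print("blue",Q[b].min(0),Q[b].max(0),np.percentile(Q[b,2],[50,95]))
# head dark slot
im0=im[150:250,210:370]
u,v=pix(ci,[.579,-.2115,.118]);print(u,v)
g=cv2.resize(im[int(v)-14:int(v)+14,int(u)-14:int(u)+14],(560,560),interpolation=cv2.INTER_CUBIC)
cv2.imwrite("pics/slot.png",cv2.convertScaleAbs(g,alpha=1.8))
go([.5393,-.4398,.16],71.6)
E
```

```text
stand 212 [ 0.53476001 -0.43155124  0.0382452 ] ((0.5395433306694031, -0.43904542922973633), (0.04518886283040047, 0.07022064924240112), 70.81072235107422)
arm 82 0.6134431563426546 0.10157664717507281
arm 94 1.3458958784974726 0.1022705027776768
arm 89 0.37590767945425796 0.10201841085477825
blue [ 0.36000274 -0.49233276  0.05004842] [ 0.46665197 -0.20298184  0.1057039 ] [0.07918328 0.10431362]
259.5590313029194 192.23127933313427Traceback (most recent call last):
  File "<stdin>", line 18, in <module>
  File "h.py", line 24, in go
    print("t",o["time"],"pos",p.round(4),"yaw",np.degrees(yaw(Rt.as_matrix())).round(2),"w",o["grip_width"].round(4),"F",o["ft_force"].round(2),"M",o["moment"].round(2),"q6",o["q"][5].round(2))
                                                                                            ^^^^^^^^^^^^^^^^^^^^^
AttributeError: 'float' object has no attribute 'round'
```

View pics/slot.png

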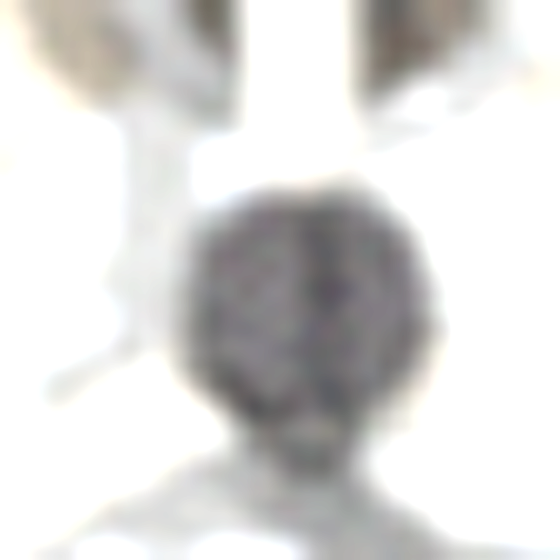

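The slot runs close to the world x direction and lines up with the far arm at about +0.8°. The key and stand agree on centre (0.539,-0.439) and x axis at about -19°.

```bash
sed -i 's/o\["grip_width"\].round(4)/round(float(o["grip_width"]),4)/; s/o\["time"\]/round(o["time"],2)/' h.py
python3 - <<'E'
from h import *
go([.5393,-.4395,.16],71.2)
E
```

```text
t 0.25 pos [ 0.2745 -0.5611  0.2221] yaw -63.94 w 0.0873 F [-0.09 -0.06  0.48] M [-0.03 -0.01  0.02] q6 -0.18
shift cm (tool) [ 6.21 29.13  0.71] rotvec [ 0.783 -0.001  0.   ] deg 44.9
```

Call:
arm_command --pt "0 5 0.1 0 0 0 5" --pt "0 5.8 0.1 0 0 0 5" --pt "0 5.8 0.1 0 0 0 5" --pt "0 5.8 0.1 0 0 0 5" --pt "0 5.8 0.1 0 0 0 5" --pt "0.6 0 0 0.157 0 0 5" --pt "1.2 0 0 0.157 0 0 5" --pt "1.2 0 0 0.157 0 0 5" --pt "1.2 0 0 0.157 0 0 5" --pt "1.2 0 0 0.157 0 0 5" --pt "0 0 0 0 0 0 5" --grip_force 25

```text
time: 1.62
position: [0.5387, -0.4381, 0.164]
tool_rot: [-0.58, -0.405, 0.58, -0.403]
ft_force: [-0.2, 0.3, 0.6]
grip_width: 0.0504
```

Run:
```python
from m import *
go([.5393,-.4395,.067],71.2)
# scene-camera check of handle top & stand, head, in color
im,d,ci,P=cloud("scene")
Q=P.reshape(-1,3);I=im.reshape(-1,3).astype(int)
near=np.linalg.norm(Q[:,:2]-[.54,-.44],axis=1)<.07
br=near&(I[:,2]-I[:,0]>35)&(Q[:,2]>.034)&(Q[:,2]<.042)
t=Q[br];print("stand",len(t),cv2.minAreaRect(t[:,:2].astype(np.float32)))
k=Q[near&(Q[:,2]>.105)&(Q[:,2]<.116)];
if len(k)>3:print("key top",len(k),cv2.minAreaRect(k[:,:2].astype(np.float32)))
nh=(np.linalg.norm(Q[:,:2]-[.579,-.2115],axis=1)<.03)&(Q[:,2]>.113)&(Q[:,2]<.125);k=Q[nh]
if len(k)>3:print("head",len(k),np.median(k,0),cv2.minEnclosingCircle(k[:,:2].astype(np.float32)))
cv2.imwrite("pics/s1.png",cv2.resize(im[140:320,170:350],(600,600),interpolation=cv2.INTER_CUBIC))
```

```text
t 1.62 pos [ 0.5387 -0.4381  0.164 ] yaw -110.32 w 0.0504 F [-0.22  0.29  0.65] M [0.08 0.01 0.02] q6 1.08
shift cm (tool) [9.7  0.13 0.12] rotvec [-0.027 -0.001  0.002] deg 1.5
stand 267 ((0.539045512676239, -0.4449198544025421), (0.04287935420870781, 0.06708066165447235), 73.08609771728516)
key top 28 ((0.5361002683639526, -0.44154006242752075), (0.013458081521093845, 0.036888375878334045), 71.03591918945312)
head 111 [ 0.57594193 -0.21399652  0.11832672] ((0.5772940516471863, -0.21637189388275146), 0.01790912076830864)
```

View pics/s1.png

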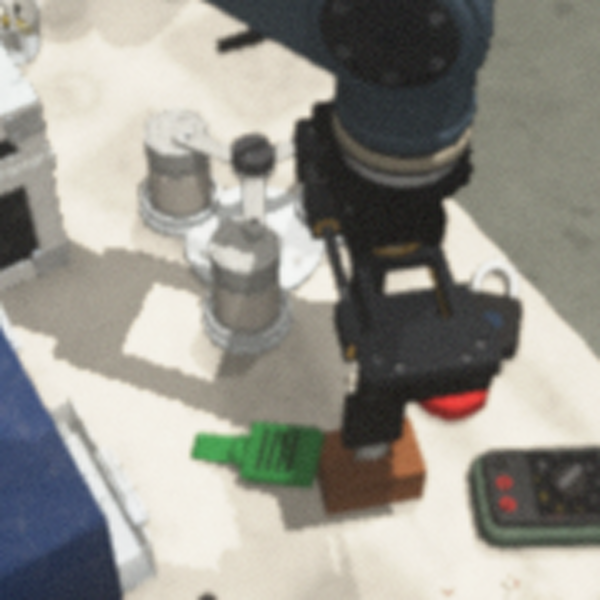

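The green look-alike now lies flat beside the stand. The black key still stands in the block under the open fingers, so I descend.

Call:
arm_command --pt "2.5 0.1 0.15 -0.027 0 0 5" --pt "3 0 0 0 0 0 5" --pt "2.8 0 0 0 0 0 5" --pt "1.8 0 0 0 0 0 5" --pt "0 0 0 0 0 0 3" --pt "0 0 0 0 0 0 1" --pt "0 0 0 0 0 0 1" --pt "0 0 0 0 0 0 1" --pt "0 0 0 0 0 0 1" --grip_force 25

```text
time: 2.8
position: [0.5443, -0.4448, 0.0699]
tool_rot: [0.573, 0.41, -0.571, 0.421]
ft_force: [-0.6, 1.5, -1.3]
grip_width: 0.0141
```

Run:
```python
from m import *
go([.5393,-.4395,.067],71.2)
im,d,ci=cam("scene")
cv2.imwrite("pics/s2.png",cv2.resize(im[200:320,220:340],(600,600),interpolation=cv2.INTER_CUBIC))
```

```text
t 2.8 pos [ 0.5443 -0.4448  0.0699] yaw -108.01 w 0.0141 F [-0.56  1.51 -1.29] M [ 0.25  0.01 -0.08] q6 1.04
shift cm (tool) [ 0.28 -0.64 -0.35] rotvec [ 0.014  0.007 -0.014] deg 1.2
```

View pics/s2.png

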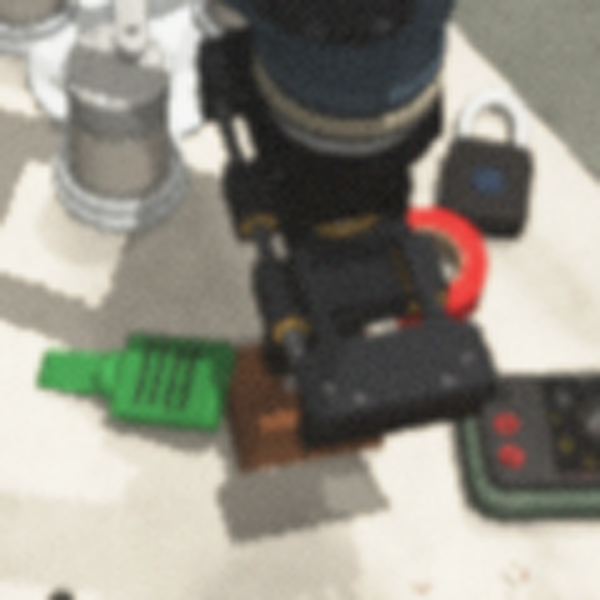

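Call:
arm_command --pt "0 0 0 0 0 0 2.4" --pt "0 0 0 0 0 0 2.4" --pt "0.2 -0.64 0 0 0 0 2.4" --pt "0 0 0 0 0 0 2.4"

```text
time: 3.35
position: [0.5376, -0.4434, 0.0679]
tool_rot: [0.572, 0.41, -0.571, 0.421]
ft_force: [-0.2, 0.5, -0.3]
grip_width: 0.0243
```

Run:
```python
from h import *
go([.5393,-.441,.067],71.2)
```

```text
t 3.35 pos [ 0.5376 -0.4434  0.0679] yaw -107.97 w 0.0243 F [-0.21  0.52 -0.26] M [0.04 0.04 0.  ] q6 1.03
shift cm (tool) [ 0.09  0.08 -0.29] rotvec [ 0.015  0.008 -0.014] deg 1.2
```

Call:
arm_command --pt "0 0.1 0 0.015 0.008 -0.014 2.4" --pt "0 0 0 0 0 0 1" --pt "0 0 0 0 0 0 1" --pt "0 0 0 0 0 0 1" --grip_force 35

```text
time: 3.85
position: [0.5389, -0.4435, 0.068]
tool_rot: [0.576, 0.412, -0.575, 0.411]
ft_force: [0.0, -0.1, -0.7]
grip_width: 0.0139
```

Run:
```python
from h import *
go([.5393,-.441,.067],71.2)
```

```text
t 3.85 pos [ 0.5389 -0.4435  0.068 ] yaw -108.92 w 0.0139 F [ 0.01 -0.08 -0.66] M [-0.01  0.13 -0.03] q6 1.05
shift cm (tool) [ 0.1  -0.04 -0.25] rotvec [-0.002 -0.001  0.001] deg 0.1
```

Call:
arm_command --pt "-2 0 0 0 0 0 1" --pt "-4 0 0 0 0 0 1" --pt "-5 0 0 0 0 0 1" --pt "-3 0 0 -0.115 0 0 1" --pt "0 0 0 -0.115 0 0 1" --pt "0 0 0 -0.115 0 0 1" --pt "0 0 0 0 0 0 1"

```text
time: 4.72
position: [0.5396, -0.4452, 0.2214]
tool_rot: [0.493, 0.504, -0.494, 0.509]
ft_force: [0.3, 0.2, -1.1]
grip_width: 0.014
```

Run:
```python
from h import *
go([.578,-.2155,.203],-89.2)
```

```text
t 4.72 pos [ 0.5396 -0.4452  0.2214] yaw -88.58 w 0.014 F [ 0.29  0.23 -1.13] M [-0.01  0.06 -0.07] q6 0.7
shift cm (tool) [  1.72   4.4  -22.88] rotvec [ 0.011  0.006 -0.004] deg 0.8
```

Call:
arm_command --pt "0 0.9 -4.5 0 0.006 -0.004 1" --pt "0 0.9 -4.6 0.01 0 0 1" --pt "0 0.9 -4.6 0 0 0 1" --pt "0.8 0.9 -4.6 0 0 0 1" --pt "0.8 0.8 -4.5 0 0 0 1" --pt "0 0 0 0 0 0 1" --pt "0 0 0 0 0 0 1"

```text
time: 5.6
position: [0.5818, -0.2124, 0.2083]
tool_rot: [0.5, 0.497, -0.501, 0.502]
ft_force: [0.1, 0.7, -1.3]
grip_width: 0.0134
```

Run:
```python
from m import *
go([.578,-.2155,.198],-89.2)
im,d,ci=cam("scene")
o=robot.get_obs();p=o["position"];X=R.from_quat(o["tool_rot"]).as_matrix()[:,0]
print("tip model",p+X*.06,[np.round(pix(ci,q),1) for q in(p+X*.06,[.578,-.2155,.118],[.578,-.2305,.118],[.578,-.1985,.118])])
print(np.round(pix(ci,[.578,-.2155,.118]),1))
u,v=map(int,pix(ci,[.578,-.2155,.125]))
g=cv2.resize(im[v-25:v+25,u-25:u+25],(600,600),interpolation=cv2.INTER_CUBIC);print("crop",u-25,v-25)
cv2.imwrite("pics/ins.png",cv2.convertScaleAbs(g,alpha=1.6))
```

```text
t 5.6 pos [ 0.5818 -0.2124  0.2083] yaw -90.12 w 0.0134 F [ 0.09  0.7  -1.33] M [0.03 0.   0.01] q6 1.04
shift cm (tool) [ 1.03 -0.39  0.3 ] rotvec [-0.016  0.005 -0.005] deg 1.0
tip model [ 0.58190314 -0.21260281  0.14821999] [array([246.2, 174.5]), array([245.6, 184.2]), array([248.6, 187.9]), array([242.2, 180. ])]
[245.6 184.2]
crop 220 157
```

View pics/ins.png

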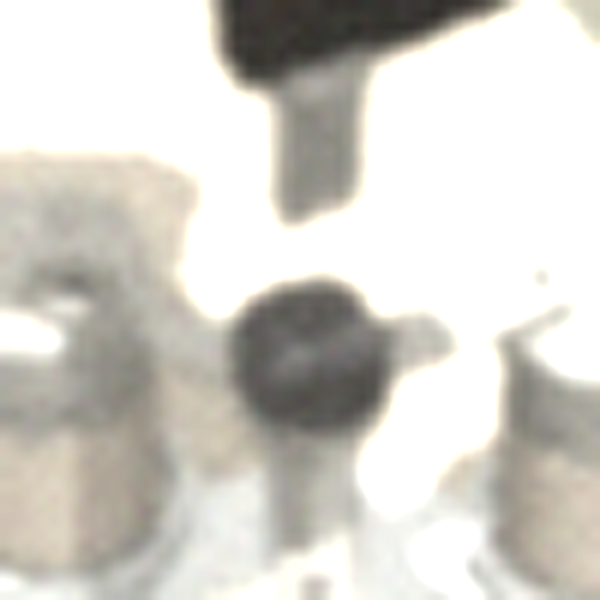

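The blade tip shows at (246.0,174.2) against a model of (246.2,174.5), and the head-top centre at (245.5,184.4) against a predicted (245.6,184.2). Both agree, so I align and approach.

Call:
arm_command --pt "1 -0.2 0.15 -0.008 0.003 -0.003 1" --pt "1 -0.2 0.15 -0.008 0.002 -0.002 1" --pt "0 0 0 0 0 0 1" --pt "0 0 0 0 0 0 1"

```text
time: 6.15
position: [0.5768, -0.2193, 0.1865]
tool_rot: [0.498, 0.503, -0.498, 0.502]
ft_force: [1.5, 0.2, -1.0]
grip_width: 0.0136
```

Run:
```python
from h import *
go([.578,-.2155,.169],-89.2)
```

```text
t 6.15 pos [ 0.5768 -0.2193  0.1865] yaw -89.49 w 0.0136 F [ 1.49  0.18 -1.01] M [ 0.05 -0.   -0.  ] q6 1.02
shift cm (tool) [ 1.75  0.13 -0.38] rotvec [-0.005 -0.001  0.001] deg 0.3
```

Call:
arm_command --pt "0 0.1 -0.36 -0.004 0 0 1" --pt "0 0 0 0 0 0 1"

```text
time: 6.4
position: [0.578, -0.2157, 0.1867]
tool_rot: [0.497, 0.504, -0.497, 0.503]
ft_force: [0.5, 0.0, -0.3]
grip_width: 0.0139
```

Run:
```python
from h import *
go([.578,-.2155,.169],-89.2)
```

```text
t 6.4 pos [ 0.578  -0.2157  0.1867] yaw -89.27 w 0.0139 F [ 0.54  0.02 -0.28] M [ 0.02 -0.02 -0.02] q6 1.02
shift cm (tool) [ 1.77  0.   -0.02] rotvec [-0.001 -0.001  0.001] deg 0.1
```

Call:
arm_command --pt "0.9 0 0 0 0 0 1" --pt "0.5 0 0 0 0 0 1" --pt "0.4 0 0 0 0 0 1" --pt "0 0 0 0 0 0 1"

```text
time: 6.9
position: [0.5783, -0.2154, 0.1679]
tool_rot: [0.497, 0.503, -0.497, 0.503]
ft_force: [-0.3, -0.6, 1.1]
grip_width: 0.0139
```

Run:
```python
from h import *
go([.578,-.2155,.169],-89.2)
```

```text
t 6.9 pos [ 0.5783 -0.2154  0.1679] yaw -89.23 w 0.0139 F [-0.28 -0.58  1.15] M [ 0.1   0.14 -0.05] q6 1.02
shift cm (tool) [-0.11 -0.03  0.01] rotvec [-0. -0. -0.] deg 0.0
```

Call:
arm_command --pt "0 0 0 -0.08 0 0 1" --pt "0 0 0 -0.12 0 0 1" --pt "0 0 0 -0.12 0 0 1" --pt "0 0 0 0 0 0 1"

```text
time: 7.4
position: [0.5783, -0.215, 0.168]
tool_rot: [0.408, 0.578, -0.407, 0.577]
ft_force: [0.1, -0.3, 0.7]
grip_width: 0.0137
```

Run:
```python
from h import *
go([.578,-.2155,.169],-32)
```

```text
t 7.4 pos [ 0.5783 -0.215   0.168 ] yaw -70.44 w 0.0137 F [ 0.11 -0.35  0.68] M [ 0.02 -0.02  0.01] q6 0.69
shift cm (tool) [-0.1  -0.04  0.04] rotvec [-0.671 -0.001 -0.001] deg 38.4
```

Call:
arm_command --pt "0 0 0 -0.12 0 0 1" --pt "0 0 0 -0.14 0 0 1" --pt "0 0 0 -0.14 0 0 1" --pt "0 0 0 -0.14 0 0 1" --pt "0 0 0 -0.08 0 0 1" --pt "0 0 0 0 0 0 1" --pt "0 0 0 0 0 0 1"

```text
time: 8.28
position: [0.5783, -0.215, 0.168]
tool_rot: [0.212, 0.675, -0.211, 0.675]
ft_force: [0.2, 0.8, -0.4]
grip_width: 0.0137
```

Run:
```python
from h import *
go([.578,-.2155,.169],-32)
```

```text
t 8.28 pos [ 0.5783 -0.215   0.168 ] yaw -34.76 w 0.0137 F [ 0.24  0.83 -0.37] M [ 0.05 -0.   -0.06] q6 0.07
shift cm (tool) [-0.1  -0.06  0.  ] rotvec [-0.048 -0.001 -0.002] deg 2.8
```

Call:
arm_command --pt "0 0 0 -0.07 0 0 1" --pt "0 0 0 -0.07 0 0 1" --pt "0 0 0 0 0 0 1"

```text
time: 8.65
position: [0.5783, -0.215, 0.168]
tool_rot: [0.165, 0.688, -0.163, 0.688]
ft_force: [-0.0, 0.3, -0.3]
grip_width: 0.0142
```

Run:
```python
from h import *
go([.578,-.2155,.169],-27)
```

```text
t 8.65 pos [ 0.5783 -0.215   0.168 ] yaw -26.83 w 0.0142 F [-0.03  0.28 -0.26] M [-0.03 -0.04 -0.05] q6 -0.07
shift cm (tool) [-0.1  -0.06 -0.01] rotvec [ 0.003 -0.001 -0.002] deg 0.2
```

Call:
arm_command --pt "0 0 0 -0.07 0 0 1" --pt "0 0 0 0 0 0 1"

```text
time: 8.9
position: [0.5783, -0.215, 0.168]
tool_rot: [0.142, 0.693, -0.141, 0.693]
ft_force: [-0.4, 0.2, -0.8]
grip_width: 0.0137
```

Run:
```python
from m import *
go([.578,-.2155,.169],-27)
im,d,ci,P=cloud("top")
Q=P.reshape(-1,3)
c=np.array([.579,-.2115]);r=Q[:,:2]-c;rr=np.linalg.norm(r,axis=1);a=np.degrees(np.arctan2(r[:,1],r[:,0]))
m=(rr>.024)&(rr<.068)&(Q[:,2]>.0985)&(Q[:,2]<.112)
for c0 in(60,180,-60):
    e=(a-c0+180)%360-180;k=m&(abs(e)<30);print("arm",k.sum(),np.median(e[k]) if k.any() else 0)
```

```text
t 8.9 pos [ 0.5783 -0.215   0.168 ] yaw -23.1 w 0.0137 F [-0.38  0.18 -0.79] M [-0.03 -0.01 -0.32] q6 -0.14
shift cm (tool) [-0.1  -0.06 -0.01] rotvec [ 0.068 -0.001 -0.002] deg 3.9
arm 0 0
arm 0 0
arm 0 0
```

Call:
arm_command --pt "0 0 0 0.1 0 0 1" --pt "-2 0 0 0 0 0 1" --pt "-3 0 0 0 0 0 1" --pt "0 0 0 0.14 0 0 1" --pt "0 0 0 0.16 0 0 1" --pt "0 0 0 0.16 0 0 1" --pt "0 0 0 0.16 0 0 1" --pt "0 0 0 0.16 0 0 1" --pt "0 0 0 0.16 0 0 1" --pt "0 0 0 0.16 0 0 1" --pt "0 0 0 0.16 0 0 1" --pt "0 0 0 0.14 0 0 1"

```text
time: 10.45
position: [0.5778, -0.2154, 0.2185]
tool_rot: [-0.588, -0.392, 0.589, -0.391]
ft_force: [-0.1, 0.6, -0.4]
grip_width: 0.014
```

Run:
```python
from h import *
go([.5389,-.4435,.21],-108.92)
```

```text
t 10.45 pos [ 0.5778 -0.2154  0.2185] yaw -112.79 w 0.014 F [-0.09  0.56 -0.41] M [ 0.12  0.03 -0.03] q6 1.43
shift cm (tool) [ 0.86  5.25 22.54] rotvec [-0.068  0.001  0.001] deg 3.9
```

Call:
arm_command --pt "0 0 0 -0.067 0 0 1" --pt "0 0 0 0 0 0 1" --pt "0 0.7 4.5 0 0 0 1" --pt "0 0.75 4.6 0 0 0 1" --pt "0 0.75 4.6 0 0 0 1" --pt "0 0.75 4.6 0 0 0 1" --pt "0.5 0.7 4.4 0 0 0 1" --pt "0 0 0 0 0 0 1" --pt "0 0 0 0 0 0 1"

```text
time: 11.58
position: [0.5364, -0.4471, 0.212]
tool_rot: [-0.577, -0.408, 0.579, -0.407]
ft_force: [0.1, 0.4, -0.4]
grip_width: 0.0136
```

Run:
```python
from m import *
go([.5389,-.4435,.125],-108.92)
im,d,ci=cam("scene")
o=robot.get_obs();p=o["position"];X=R.from_quat(o["tool_rot"]).as_matrix()[:,0]
print("tip px",np.round(pix(ci,p+X*.06),1),"stand top px",np.round(pix(ci,[.5389,-.4435,.038]),1))
u,v=map(int,pix(ci,[.5389,-.4435,.1]))
cv2.imwrite("pics/ret.png",cv2.resize(im[v-40:v+40,u-40:u+40],(640,640),interpolation=cv2.INTER_CUBIC));print("crop",u-40,v-40)
im,d,ci=cam("top");u,v=map(int,pix(ci,[.578,-.2155,.1]));cv2.imwrite("pics/tt.png",cv2.resize(im[v-50:v+50,u-50:u+50],(600,600),interpolation=cv2.INTER_CUBIC))
```

```text
t 11.57 pos [ 0.5364 -0.4471  0.212 ] yaw -109.59 w 0.0136 F [ 0.12  0.4  -0.4 ] M [0.07 0.02 0.  ] q6 1.06
shift cm (tool) [ 8.7   0.14 -0.43] rotvec [-0.012  0.001  0.003] deg 0.7
tip px [283.9 249.8] stand top px [280.8 275.8]
crop 242 221
```

View pics/ret.png

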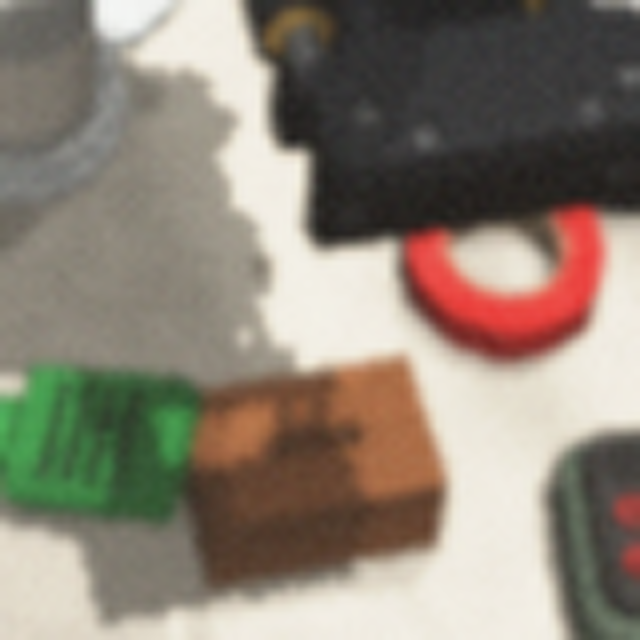

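Call:
arm_command --pt "0 0.14 -0.43 -0.011 0 0.002 1" --pt "0 0 0 0 0 0 1" --pt "3 0 0 0 0 0 1" --pt "3 0 0 0 0 0 1" --pt "1.5 0 0 0 0 0 1" --pt "0 0 0 0 0 0 1" --pt "0 0 0 0 0 0 1"

```text
time: 12.55
position: [0.5435, -0.4394, 0.1393]
tool_rot: [-0.574, -0.411, 0.574, -0.415]
ft_force: [-0.7, -0.1, 0.1]
grip_width: 0.0136
```

Run:
```python
from m import *
go([.5389,-.4435,.068],-108.92)
im,d,ci,P=cloud("top")
Q=P.reshape(-1,3)
c=np.array([.579,-.2115]);r=Q[:,:2]-c;rr=np.linalg.norm(r,axis=1);a=np.degrees(np.arctan2(r[:,1],r[:,0]))
m=(rr>.024)&(rr<.068)&(Q[:,2]>.0985)&(Q[:,2]<.112)
for c0 in(60,180,-60):
    e=(a-c0+180)%360-180;k=m&(abs(e)<30);print("arm",k.sum(),np.median(e[k]) if k.any() else 0)
for n,c0 in dict(left=(.5486,-.147),far=(.6514,-.2157),right=(.5383,-.2705)).items():
    k=(np.linalg.norm(Q[:,:2]-c0,axis=1)<.035)&(Q[:,2]>.088)&(Q[:,2]<.0985);print(n,k.sum(),cv2.minEnclosingCircle(Q[k,:2].astype(np.float32)),Q[k].mean(0))
```

```text
t 12.55 pos [ 0.5435 -0.4394  0.1393] yaw -108.47 w 0.0136 F [-0.68 -0.06  0.14] M [ 0.06  0.04 -0.  ] q6 1.05
shift cm (tool) [ 7.13 -0.35  0.51] rotvec [ 0.008  0.004 -0.005] deg 0.6
arm 86 -4.77892424318658
arm 89 -4.73063685601096
arm 86 -5.211767559707738
left 237 ((0.5473126173019409, -0.14451207220554352), 0.027113625779747963) [ 0.54917667 -0.14738557  0.09447655]
far 274 ((0.6532484889030457, -0.21840760111808777), 0.02741675078868866) [ 0.65309085 -0.21764789  0.09407642]
right 283 ((0.5364781022071838, -0.27297812700271606), 0.02700885757803917) [ 0.53575319 -0.27294013  0.09422953]
```

The arms now sit at 55.2°, 175.3° and -65.2°, which is midway in the gaps, so the hold-down is at the stop. Next the key goes back.

Call:
arm_command --pt "0 -0.35 0.51 0.008 0.004 -0.005 1" --pt "0 0 0 0 0 0 1" --pt "1.5 0 0 0 0 0 1" --pt "1.5 0 0 0 0 0 1" --pt "0 0 0 0 0 0 1"

```text
time: 13.22
position: [0.5386, -0.4444, 0.1092]
tool_rot: [0.576, 0.41, -0.576, 0.411]
ft_force: [0.7, -0.5, -1.1]
grip_width: 0.0137
```

Run:
```python
from h import *
go([.5389,-.4435,.068],-108.92)
```

```text
t 13.22 pos [ 0.5386 -0.4444  0.1092] yaw -109.0 w 0.0137 F [ 0.65 -0.49 -1.06] M [ 0.02  0.03 -0.03] q6 1.05
shift cm (tool) [ 4.12 -0.01 -0.1 ] rotvec [-0.001  0.001 -0.002] deg 0.2
```

Call:
arm_command --pt "0.4 0 -0.09 0 0 0 1" --pt "0.8 0 0 0 0 0 1" --pt "0.8 0 0 0 0 0 1" --pt "0 0 0 0 0 0 1"

```text
time: 13.72
position: [0.5391, -0.4431, 0.0873]
tool_rot: [0.576, 0.41, -0.575, 0.411]
ft_force: [-1.0, 0.3, -0.3]
grip_width: 0.0134
```

Run:
```python
from h import *
go([.5389,-.4435,.068],-108.92)
```

```text
t 13.72 pos [ 0.5391 -0.4431  0.0873] yaw -108.98 w 0.0134 F [-0.97  0.29 -0.35] M [0.1  0.07 0.03] q6 1.05
shift cm (tool) [ 1.93 -0.01  0.04] rotvec [-0.001  0.    -0.002] deg 0.1
```

Call:
arm_command --pt "0.9 0 0 0 0 0 1" --pt "0.9 0 0 0 0 0 1" --pt "0 0 0 0 0 0 1" --pt "0 0 0 0 0 0 3" --pt "0 0 0 0 0 0 3" --pt "0 0 0 0 0 0 3" --pt "0 0 0 0 0 0 3"

```text
time: 14.6
position: [0.54, -0.4445, 0.0697]
tool_rot: [0.576, 0.409, -0.575, 0.413]
ft_force: [-0.3, -0.3, -0.4]
grip_width: 0.0294
```

Run:
```python
from h import *
go([.5389,-.4435,.2],-108.92)
```

```text
t 14.6 pos [ 0.54   -0.4445  0.0697] yaw -108.98 w 0.0294 F [-0.32 -0.34 -0.4 ] M [0.03 0.02 0.01] q6 1.05
shift cm (tool) [-13.03  -0.07  -0.02] rotvec [-0.001  0.003 -0.005] deg 0.3
```

Call:
arm_command --pt "-3 0 0 0 0 0 3" --pt "-5 0 0 0 0 0 6.8" --pt "-5 0 0 0 0 0 6.8" --pt "-2 0 0 -0.13 0 0 6.8" --pt "0 0 0 -0.14 0 0 6.8" --pt "0 0 0 -0.14 0 0 6.8" --pt "0 0 0 -0.14 0 0 6.8" --pt "0 0 0 -0.13 0 0 6.8" --pt "0 0 0 0 0 0 6.8"

```text
time: 15.72
position: [0.5396, -0.444, 0.2268]
tool_rot: [0.399, 0.581, -0.4, 0.586]
ft_force: [0.1, -0.1, -0.2]
grip_width: 0.0676
```

Run:
```python
from h import *
go([.5464,-.1471,.19],-70)
im,d,ci=cam("scene");u,v=map(int,pix(ci,[.5389,-.4435,.08]))
cv2.imwrite("pics/key.png",cv2.resize(im[v-40:v+40,u-40:u+40],(480,480),interpolation=cv2.INTER_CUBIC))
```

```text
t 15.72 pos [ 0.5396 -0.444   0.2268] yaw -68.82 w 0.0676 F [ 0.08 -0.13 -0.18] M [ 0.04 -0.   -0.05] q6 0.35
shift cm (tool) [  3.5   11.35 -27.47] rotvec [ 0.021  0.008 -0.003] deg 1.3
```

View pics/key.png

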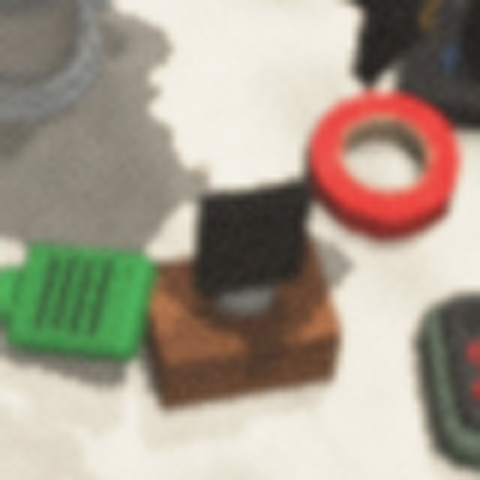

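The black key stands upright in the stand, at about (250,240) in the crop. On to the left tin.

Call:
arm_command --pt "0 1.9 -4.5 0.02 0.008 -0.003 6.8" --pt "0 1.9 -4.6 0 0 0 6.8" --pt "0 1.9 -4.6 0 0 0 6.8" --pt "0 1.9 -4.6 0 0 0 6.8" --pt "0 1.9 -4.6 0 0 0 6.8" --pt "0 1.8 -4.4 0 0 0 6.8" --pt "0 0 0 0 0 0 6.8" --pt "0 0 0 0 0 0 6.8"

```text
time: 16.77
position: [0.5544, -0.1425, 0.2267]
tool_rot: [0.411, 0.574, -0.411, 0.577]
ft_force: [-0.4, -0.4, 0.5]
grip_width: 0.0677
```

Run:
```python
from h import *
go([.5464,-.1471,.12],-70)
```

```text
t 16.77 pos [ 0.5544 -0.1425  0.2267] yaw -71.13 w 0.0677 F [-0.39 -0.44  0.5 ] M [-0.02  0.01  0.01] q6 0.8
shift cm (tool) [10.67 -0.94  0.13] rotvec [-0.02   0.004 -0.003] deg 1.2
```

Call:
arm_command --pt "2 -0.9 0.13 -0.02 0.004 -0.003 6.8" --pt "4.5 0 0 0 0 0 6.8" --pt "4 0 0 0 0 0 6.8" --pt "0 0 0 0 0 0 6.8" --pt "0 0 0 0 0 0 6.8"

```text
time: 17.4
position: [0.55, -0.1558, 0.1219]
tool_rot: [0.409, 0.574, -0.409, 0.58]
ft_force: [-0.4, 0.2, -0.0]
grip_width: 0.0679
```

Run:
```python
from h import *
go([.5464,-.1471,.06],-70)
```

```text
t 17.4 pos [ 0.55   -0.1558  0.1219] yaw -70.61 w 0.0679 F [-0.37  0.22 -0.05] M [ 0.02  0.01 -0.  ] q6 0.76
shift cm (tool) [ 6.18 -0.09 -0.98] rotvec [-0.011  0.008 -0.006] deg 0.8
```

Call:
arm_command --pt "0 -0.09 -0.96 -0.01 0.008 -0.006 6.8" --pt "0 0 0 0 0 0 6.8" --pt "1 0 0 0 0 0 6.8" --pt "0 0 0 0 0 0 6.8"

```text
time: 17.9
position: [0.5481, -0.1477, 0.1154]
tool_rot: [0.406, 0.577, -0.405, 0.582]
ft_force: [0.9, 0.0, 0.1]
grip_width: 0.0679
```

Run:
```python
from h import *
go([.5464,-.1471,.06],-70)
```

```text
t 17.9 pos [ 0.5481 -0.1477  0.1154] yaw -70.01 w 0.0679 F [0.88 0.   0.14] M [ 0.06  0.06 -0.01] q6 0.76
shift cm (tool) [ 5.54 -0.17 -0.14] rotvec [-0.     0.005 -0.005] deg 0.4
```

Call:
arm_command --pt "1.4 -0.15 -0.1 0 0.004 -0.004 6.8" --pt "1.4 0 0 0 0 0 6.8" --pt "1.4 0 0 0 0 0 6.8" --pt "1.2 0 0 0 0 0 6.8" --pt "0 0 0 0 0 0 6.8"

```text
time: 18.52
position: [0.5456, -0.147, 0.0562]
tool_rot: [0.406, 0.58, -0.406, 0.579]
ft_force: [-0.4, 0.5, -0.1]
grip_width: 0.0679
```

Run:
```python
from h import *
go([.5464,-.1471,.06],-70)
```

```text
t 18.52 pos [ 0.5456 -0.147   0.0562] yaw -70.02 w 0.0679 F [-0.44  0.48 -0.14] M [-0.02 -0.03 -0.07] q6 0.76
shift cm (tool) [-0.38  0.07  0.04] rotvec [-0.    -0.001  0.001] deg 0.1
```

Call:
arm_command --pt "0 0 0 0 0 0 5" --pt "0 0 0 0 0 0 5" --pt "0 0 0 0 0 0 5" --pt "-1 0 0 0 0 0 5" --pt "-1.5 0 0 0 0 0 5" --pt "-1.5 0 0 0 0 0 5" --pt "0 0 0 0 0 0 5" --pt "0 0 0 0 0 0 5" --pt "0 0 0 0 0 0 5" --grip_force 45

```text
time: 19.65
position: [0.5463, -0.1473, 0.1008]
tool_rot: [0.406, 0.579, -0.406, 0.58]
ft_force: [-0.3, -0.4, -2.2]
grip_width: 0.0531
```

Run:
```python
from h import *
f=[]
for _ in range(10):
    f.append(robot.get_obs()["ft_force"][2]); optics.camera("top")
print(np.round(f,2),np.mean(f))
go([.5464,-.1471,.06],-70)
```

```text
[-2.19 -2.47 -1.78 -1.02 -1.73 -1.21 -2.15 -1.42 -2.26 -1.77] -1.8010482199583489
t 20.15 pos [ 0.5465 -0.1473  0.1009] yaw -70.01 w 0.0528 F [-0.02 -0.38 -1.82] M [-0.05 -0.05 -0.04] q6 0.76
shift cm (tool) [ 4.09 -0.   -0.02] rotvec [-0.     0.001 -0.001] deg 0.1
```

The left tin weighs about 0.18 kg, so it is a light one. I set it back.

Call:
arm_command --pt "1.2 0 0 0 0 0 5" --pt "1.5 0 0 0 0 0 5" --pt "1.1 0 0 0 0 0 5" --pt "0.4 0 0 0 0 0 5" --pt "0.15 0 0 0 0 0 5" --pt "0 0 0 0 0 0 5"

```text
time: 20.9
position: [0.5465, -0.1474, 0.0568]
tool_rot: [0.406, 0.579, -0.406, 0.579]
ft_force: [-0.3, -0.4, -3.1]
grip_width: 0.0529
```

Run:
```python
from h import *
go([.5464,-.1471,.0562],-70)
```

```text
t 20.9 pos [ 0.5465 -0.1474  0.0568] yaw -70.02 w 0.0529 F [-0.31 -0.41 -3.08] M [ 0.02 -0.01 -0.01] q6 0.76
shift cm (tool) [ 0.06  0.   -0.03] rotvec [-0.     0.001 -0.001] deg 0.0
```

Call:
arm_command --pt "0.06 0 0 0 0 0 5" --pt "0 0 0 0 0 0 6.8" --pt "0 0 0 0 0 0 6.8" --pt "0 0 0 0 0 0 6.8" --pt "-2 0 0 0 0 0 6.8" --pt "-4 0 0 0 0 0 6.8" --pt "-4 0 0 0.1 0 0 6.8" --pt "0 0 0 0.16 0 0 6.8" --pt "0 0 0 0.16 0 0 6.8" --pt "0 0 0 0 0 0 6.8"

```text
time: 22.15
position: [0.5468, -0.1477, 0.1582]
tool_rot: [0.52, 0.479, -0.52, 0.479]
ft_force: [-0.8, 0.7, 0.6]
grip_width: 0.0681
```

Run:
```python
from h import *
go([.653,-.2213,.14],-94.8)
```

```text
t 22.15 pos [ 0.5468 -0.1477  0.1582] yaw -94.74 w 0.0681 F [-0.81  0.65  0.56] M [0.02 0.06 0.01] q6 1.19
shift cm (tool) [ 1.83 11.19  6.46] rotvec [ 0.001  0.    -0.001] deg 0.1
```

Call:
arm_command --pt "0 2.2 1.3 0 0 0 6.8" --pt "0 3 1.75 0 0 0 6.8" --pt "0 3 1.75 0 0 0 6.8" --pt "0 2 1.1 0 0 0 6.8" --pt "0 0.5 0.3 0 0 0 6.8" --pt "0 0 0 0 0 0 6.8" --pt "0 0 0 0 0 0 6.8"

```text
time: 23.02
position: [0.6472, -0.217, 0.1542]
tool_rot: [-0.515, -0.487, 0.517, -0.48]
ft_force: [-0.3, -0.0, 0.3]
grip_width: 0.068
```

Run:
```python
from h import *
go([.653,-.2213,.056],-94.8)
```

```text
t 23.02 pos [ 0.6472 -0.217   0.1542] yaw -93.75 w 0.068 F [-0.31 -0.03  0.34] M [ 0.05  0.02 -0.06] q6 1.15
shift cm (tool) [9.81 0.7  0.43] rotvec [ 0.018 -0.004  0.009] deg 1.2
```

Call:
arm_command --pt "0 0.7 0.35 0.018 -0.004 0.009 6.8" --pt "0 0 0 0 0 0 6.8" --pt "1.5 0 0 0 0 0 6.8" --pt "1.5 0 0 0 0 0 6.8" --pt "0 0 0 0 0 0 6.8"

```text
time: 23.65
position: [0.6525, -0.2196, 0.1217]
tool_rot: [-0.52, -0.479, 0.521, -0.478]
ft_force: [-0.3, -0.8, -0.1]
grip_width: 0.0681
```

Run:
```python
from h import *
go([.653,-.2213,.056],-94.8)
```

```text
t 23.65 pos [ 0.6525 -0.2196  0.1217] yaw -94.77 w 0.0681 F [-0.3  -0.82 -0.06] M [ 0.01  0.06 -0.01] q6 1.17
shift cm (tool) [6.57 0.08 0.17] rotvec [ 0.    -0.001  0.002] deg 0.1
```

Call:
arm_command --pt "1.3 0.06 0.15 0 0 0 6.8" --pt "1.3 0 0 0 0 0 6.8" --pt "1.3 0 0 0 0 0 6.8" --pt "1.3 0 0 0 0 0 6.8" --pt "0.9 0 0 0 0 0 6.8" --pt "0 0 0 0 0 0 6.8" --pt "0 0 0 0 0 0 5" --pt "0 0 0 0 0 0 5" --pt "0 0 0 0 0 0 5"

```text
time: 24.78
position: [0.6532, -0.2212, 0.0561]
tool_rot: [-0.52, -0.479, 0.521, -0.478]
ft_force: [-0.3, 0.1, -2.7]
grip_width: 0.0531
```

Run:
```python
from h import *
go([.653,-.2213,.056],-94.8)
```

```text
t 24.77 pos [ 0.6532 -0.2212  0.0561] yaw -94.78 w 0.0531 F [-0.25  0.12 -2.68] M [ 0.09 -0.05 -0.03] q6 1.17
shift cm (tool) [ 0.01 -0.01  0.01] rotvec [ 0.    -0.001  0.002] deg 0.1
```

Call:
arm_command --pt "-1 0 0 0 0 0 5" --pt "-1.5 0 0 0 0 0 5" --pt "-1.5 0 0 0 0 0 5" --pt "0 0 0 0 0 0 5" --pt "0 0 0 0 0 0 5" --pt "0 0 0 0 0 0 5"

```text
time: 25.52
position: [0.6513, -0.2204, 0.0971]
tool_rot: [-0.52, -0.481, 0.521, -0.477]
ft_force: [0.1, 0.5, -5.6]
grip_width: 0.053
```

Run:
```python
from h import *
f=[]
for _ in range(10):
    f.append(robot.get_obs()["ft_force"][2]); optics.camera("top")
print(np.round(f,2),np.mean(f))
go([.653,-.2213,.056],-94.8)
```

```text
[-5.61 -5.62 -5.67 -5.65 -6.79 -7.49 -6.5  -5.85 -4.74 -6.19] -6.011595904548044
t 26.02 pos [ 0.6514 -0.2205  0.0972] yaw -94.77 w 0.0531 F [ 0.06 -0.43 -6.02] M [ 0.05 -0.03 -0.01] q6 1.17
shift cm (tool) [4.12 0.19 0.08] rotvec [ 0.001 -0.002  0.006] deg 0.4
```

The far tin weighs about 0.61 kg, so it is the full one. I set it back and still heft the right tin, as ordered.

Call:
arm_command --pt "1.1 0.15 0.08 0 -0.002 0.005 5" --pt "1.4 0 0 0 0 0 5" --pt "0.9 0 0 0 0 0 5" --pt "0.3 0 0 0 0 0 5" --pt "0 0 0 0 0 0 5"

```text
time: 26.65
position: [0.6522, -0.2211, 0.0562]
tool_rot: [-0.52, -0.48, 0.521, -0.478]
ft_force: [0.2, -0.3, -5.8]
grip_width: 0.053
```

Run:
```python
from h import *
go([.6532,-.2212,.0561],-94.8)
```

```text
t 26.65 pos [ 0.6522 -0.2211  0.0562] yaw -94.77 w 0.053 F [ 0.25 -0.32 -5.82] M [0.04 0.02 0.02] q6 1.17
shift cm (tool) [0.01 0.1  0.01] rotvec [ 0.    -0.001  0.003] deg 0.2
```

Call:
arm_command --pt "0.05 0 0 0 0 0 6.8" --pt "0 0 0 0 0 0 6.8" --pt "0 0 0 0 0 0 6.8" --pt "-2 0 0 0 0 0 6.8" --pt "-4 0 0 0 0 0 6.8" --pt "-4 0 0 0.1 0 0 6.8" --pt "0 0 0 0.14 0 0 6.8" --pt "0 0 0 0.14 0 0 6.8" --pt "0 0 0 0.14 0 0 6.8" --pt "0 0 0 0 0 0 6.8"

```text
time: 27.9
position: [0.6594, -0.2246, 0.1784]
tool_rot: [0.634, 0.317, -0.623, 0.332]
ft_force: [-0.3, 0.0, -0.7]
grip_width: 0.068
```

Run:
```python
from h import *
go([.5357,-.2765,.14],-124.8)
```

```text
t 27.9 pos [ 0.6594 -0.2246  0.1784] yaw -125.42 w 0.068 F [-0.32  0.   -0.66] M [0.07 0.08 0.  ] q6 1.7
shift cm (tool) [ 3.62 -7.16 11.41] rotvec [-0.011 -0.003 -0.025] deg 1.6
```

Call:
arm_command --pt "0 -1.4 2.2 -0.011 -0.003 -0.025 6.8" --pt "0 -1.8 2.9 0 0 0 6.8" --pt "0 -1.8 2.9 0 0 0 6.8" --pt "0 -1.5 2.3 0 0 0 6.8" --pt "0 -0.5 0.8 0 0 0 6.8" --pt "0 0 0 0 0 0 6.8" --pt "0 0 0 0 0 0 6.8"

```text
time: 28.78
position: [0.5395, -0.2783, 0.1845]
tool_rot: [0.626, 0.329, -0.622, 0.336]
ft_force: [0.2, 0.4, -0.8]
grip_width: 0.068
```

Run:
```python
from h import *
go([.5357,-.2765,.056],-124.8)
```

```text
t 28.77 pos [ 0.5395 -0.2783  0.1845] yaw -123.84 w 0.068 F [ 0.23  0.35 -0.77] M [0.05 0.05 0.03] q6 1.5
shift cm (tool) [12.84 -0.57  0.08] rotvec [ 0.017 -0.001 -0.012] deg 1.2
```

Call:
arm_command --pt "0 -0.45 0 0.017 -0.001 -0.011 6.8" --pt "1.5 0 0 0 0 0 6.8" --pt "2 0 0 0 0 0 6.8" --pt "2 0 0 0 0 0 6.8" --pt "0.5 0 0 0 0 0 6.8" --pt "0 0 0 0 0 0 6.8"

```text
time: 29.52
position: [0.5375, -0.2733, 0.1192]
tool_rot: [-0.626, -0.329, 0.626, -0.328]
ft_force: [0.3, 0.0, 0.2]
grip_width: 0.0679
```

Run:
```python
from h import *
go([.5357,-.2765,.056],-124.8)
```

```text
t 29.52 pos [ 0.5375 -0.2733  0.1192] yaw -124.63 w 0.0679 F [0.26 0.02 0.16] M [0.11 0.04 0.01] q6 1.52
shift cm (tool) [6.32 0.04 0.37] rotvec [ 0.003 -0.001  0.002] deg 0.2
```

Call:
arm_command --pt "0.8 0.03 0.36 0 0 0 6.8" --pt "1.4 0 0 0 0 0 6.8" --pt "1.4 0 0 0 0 0 6.8" --pt "1.4 0 0 0 0 0 6.8" --pt "1 0 0 0 0 0 6.8" --pt "0 0 0 0 0 0 6.8" --pt "0 0 0 0 0 0 5" --pt "0 0 0 0 0 0 5" --pt "0 0 0 0 0 0 5"

```text
time: 30.65
position: [0.5366, -0.2773, 0.0561]
tool_rot: [0.627, 0.328, -0.626, 0.329]
ft_force: [-0.4, 0.0, -3.9]
grip_width: 0.0531
```

Run:
```python
from h import *
go([.5357,-.2765,.056],-124.8)
```

```text
t 30.65 pos [ 0.5366 -0.2773  0.0561] yaw -124.63 w 0.0531 F [-0.35  0.03 -3.88] M [ 0.07  0.04 -0.01] q6 1.51
shift cm (tool) [ 0.01 -0.12 -0.02] rotvec [ 0.003 -0.001 -0.001] deg 0.2
```

Call:
arm_command --pt "-1 0 0 0 0 0 5" --pt "-1.5 0 0 0 0 0 5" --pt "-1.5 0 0 0 0 0 5" --pt "0 0 0 0 0 0 5" --pt "0 0 0 0 0 0 5" --pt "0 0 0 0 0 0 5"

```text
time: 31.4
position: [0.5364, -0.2772, 0.0998]
tool_rot: [0.627, 0.328, -0.626, 0.329]
ft_force: [0.5, 0.2, -4.0]
grip_width: 0.0532
```

Run:
```python
from h import *
f=[]
for _ in range(10):
    f.append(robot.get_obs()["ft_force"][2]); optics.camera("top")
print(np.round(f,2),np.mean(f))
go([.5366,-.2773,.056],-124.8)
```

```text
[-3.99 -3.38 -2.63 -3.11 -2.56 -2.67 -2.32 -3.18 -2.28 -3.59] -2.970163702471804
t 31.9 pos [ 0.5365 -0.2773  0.0998] yaw -124.61 w 0.0534 F [-1.12 -0.1  -2.61] M [0.06 0.06 0.  ] q6 1.51
shift cm (tool) [ 4.38  0.   -0.01] rotvec [ 0.003 -0.    -0.002] deg 0.2
```

The right tin weighs about 0.30 kg, so the far tin is heaviest. I set the right one back.

Call:
arm_command --pt "1.2 0 0 0 0 0 5" --pt "1.4 0 0 0 0 0 5" --pt "1.1 0 0 0 0 0 5" --pt "0.4 0 0 0 0 0 5" --pt "0 0 0 0 0 0 5"

```text
time: 32.52
position: [0.5363, -0.2771, 0.0561]
tool_rot: [0.626, 0.328, -0.626, 0.329]
ft_force: [-0.3, 0.7, 3.5]
grip_width: 0.0534
```

Run:
```python
from h import *
go([.5366,-.2773,.0561],-124.8)
```

```text
t 32.52 pos [ 0.5363 -0.2771  0.0561] yaw -124.61 w 0.0534 F [-0.32  0.72  3.49] M [ 0.15  0.24 -0.09] q6 1.51
shift cm (tool) [-0.    0.04 -0.  ] rotvec [ 0.003 -0.    -0.001] deg 0.2
```

Call:
arm_command --pt "0 0 0 0 0 0 6.8" --pt "0 0 0 0 0 0 6.8" --pt "0 0 0 0 0 0 6.8" --pt "-2 0 0 0 0 0 6.8" --pt "-4 0 0 0 0 0 6.8" --pt "-4 0 0 -0.1 0 0 6.8" --pt "0 0 0 -0.14 0 0 6.8" --pt "0 0 0 -0.14 0 0 6.8" --pt "0 0 0 -0.14 0 0 6.8" --pt "0 0 0 0 0 0 6.8"

```text
time: 33.78
position: [0.538, -0.2786, 0.1613]
tool_rot: [0.518, 0.48, -0.516, 0.485]
ft_force: [-0.6, 0.3, 0.6]
grip_width: 0.0681
```

Run:
```python
from h import *
go([.6522,-.2211,.15],-94.8)
```

```text
t 33.77 pos [ 0.538  -0.2786  0.1613] yaw -93.96 w 0.0681 F [-0.55  0.33  0.62] M [0.01 0.04 0.  ] q6 0.98
shift cm (tool) [ 1.18 10.99 -6.52] rotvec [ 0.015  0.004 -0.007] deg 1.0
```

Call:
arm_command --pt "0 2.2 -1.3 0.015 0.004 -0.007 6.8" --pt "0 3 -1.8 0 0 0 6.8" --pt "0 3 -1.8 0 0 0 6.8" --pt "0 2 -1.2 0 0 0 6.8" --pt "0 0.6 -0.3 0 0 0 6.8" --pt "0 0 0 0 0 0 6.8" --pt "0 0 0 0 0 0 6.8"

```text
time: 34.65
position: [0.652, -0.2237, 0.1604]
tool_rot: [-0.524, -0.475, 0.525, -0.473]
ft_force: [0.0, 0.7, 0.5]
grip_width: 0.0678
```

Run:
```python
from m import *
go([.6522,-.2211,.056],-94.8)
im,d,ci,P=cloud("scene")
Q=P.reshape(-1,3)
for n,c0 in dict(left=(.5465,-.1474),right=(.5363,-.2771)).items():
    k=(np.linalg.norm(Q[:,:2]-c0,axis=1)<.035)&(Q[:,2]>.08)&(Q[:,2]<.11);print(n,k.sum(),np.median(Q[k],0) if k.any() else 0)
```

```text
t 34.65 pos [ 0.652  -0.2237  0.1604] yaw -95.82 w 0.0678 F [0.05 0.72 0.53] M [-0.05 -0.02  0.01] q6 1.18
shift cm (tool) [10.44  0.02 -0.25] rotvec [-0.018 -0.     0.003] deg 1.0
left 302 [ 0.54346923 -0.15368722  0.09416802]
right 366 [ 0.53146561 -0.2810704   0.094465  ]
```

Both lids are back at about 94.3 mm, so both tins are fully seated. Now I descend on the far tin.

Call:
arm_command --pt "0 0.02 -0.22 -0.018 0 0.003 6.8" --pt "1.5 0 0 0 0 0 6.8" --pt "1.5 0 0 0 0 0 6.8" --pt "0.8 0 0 0 0 0 6.8" --pt "0 0 0 0 0 0 6.8"

```text
time: 35.33
position: [0.6502, -0.2222, 0.1187]
tool_rot: [-0.521, -0.479, 0.521, -0.477]
ft_force: [0.3, 0.1, -0.3]
grip_width: 0.0679
```

Run:
```python
from h import *
go([.6522,-.2211,.056],-94.8)
```

```text
t 35.33 pos [ 0.6502 -0.2222  0.1187] yaw -94.87 w 0.0679 F [ 0.27  0.14 -0.26] M [0.04 0.04 0.03] q6 1.16
shift cm (tool) [ 6.27  0.2  -0.12] rotvec [-0.001 -0.001  0.003] deg 0.2
```

Call:
arm_command --pt "1.3 0.2 -0.1 0 0 0 6.8" --pt "1.3 0 0 0 0 0 6.8" --pt "1.3 0 0 0 0 0 6.8" --pt "1.2 0 0 0 0 0 6.8" --pt "0.8 0 0 0 0 0 6.8" --pt "0 0 0 0 0 0 6.8" --pt "0 0 0 0 0 0 5" --pt "0 0 0 0 0 0 5" --pt "0 0 0 0 0 0 5"

```text
time: 36.45
position: [0.653, -0.2212, 0.0559]
tool_rot: [0.521, 0.479, -0.521, 0.478]
ft_force: [0.1, 1.3, -2.6]
grip_width: 0.0532
```

Run:
```python
from h import *
go([.6522,-.2211,.24],-94.8)
```

```text
t 36.45 pos [ 0.653  -0.2212  0.0559] yaw -94.86 w 0.0532 F [ 0.06  1.27 -2.64] M [ 0.16 -0.04 -0.05] q6 1.17
shift cm (tool) [-18.41  -0.11  -0.02] rotvec [-0.001 -0.001  0.001] deg 0.1
```

Call:
arm_command --pt "-1 0 0 0 0 0 5" --pt "-2 0 0 0 0 0 5" --pt "-2.5 0 0 0 0 0 5" --pt "-2.5 0 0 0 0 0 5" --pt "-2.5 0 0 0 0 0 5" --pt "-2.5 0 0 0 0 0 5" --pt "-2.5 0 0 0 0 0 5" --pt "-2 0 0 0 0 0 5" --pt "-1.2 0 0 0 0 0 5" --pt "0 0 0 0 0 0 5" --pt "0 0 0 0 0 0 5" --pt "0 0 0 0 0 0 5" --grip_force 50

```text
time: 37.95
position: [0.6485, -0.2196, 0.2523]
tool_rot: [-0.519, -0.482, 0.522, -0.475]
ft_force: [0.0, 0.0, -6.0]
grip_width: 0.0533
```

Run:
```python
from h import *
go([.6522,-.2211,.246],-94.8)
o=robot.get_obs();print(o["joint_velocities"].round(3))
im,d,ci=cam("scene");cv2.imwrite("pics/end.png",cv2.resize(im,(800,600)))
```

```text
t 37.95 pos [ 0.6485 -0.2196  0.2523] yaw -94.86 w 0.0533 F [ 0.03  0.   -5.97] M [0.04 0.05 0.02] q6 1.17
shift cm (tool) [0.62 0.38 0.12] rotvec [-0.001 -0.004  0.01 ] deg 0.6
[-0.001  0.008  0.013 -0.002  0.003  0.   ]
```

View pics/end.png

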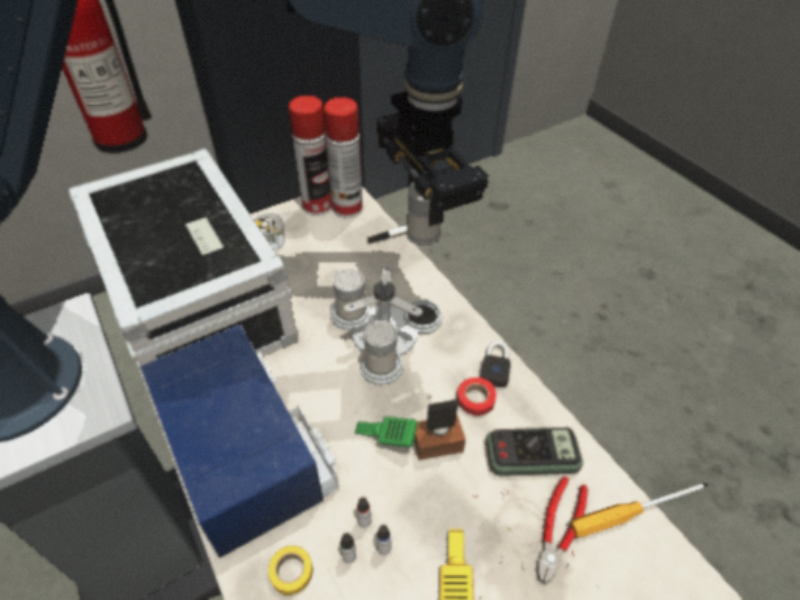

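The far tin is held up at about (425,215) and the other two stand seated at (348,300) and (380,350). The key is in its stand at (440,425), and the padlock and tape roll have not moved. The green look-alike was partly hidden by the arm in the first picture, so it was probably never knocked over. I hand in.

```bash
python3 -c "
from h import *
print(workorder.hand_in());print(robot.get_obs()['time'],robot.get_obs()['position'])"
```

```text
the job is handed in; nothing more can be done
None
the job is handed in; nothing more can be done
```

The job is done and handed in at about 38 s; it reports no verdict. I turned the screw anticlockwise to the stop with the key, put the key back upright in its stand, and hefted the tins left, far, right. The readings were about 0.18, 0.61 and 0.30 kg, so the far tin is the full one. The arm is still holding it upright, with its bottom about 105 mm above the other lids.

- **Hold-down:** the arms measured midway between the tins, about 55° from world x. The torque on the screw rose from 0.05 to 0.32 N m at the stop.
- **Tins:** after I set them back, the left and right lids measured 94 mm high, so both are fully seated.
- **Held tin:** the arm was still, with a steady 6 N load and the fingers at 53 mm.
- **Key and bystanders:** the last picture showed the key upright in its stand and the padlock and tape roll where they started. The pot is partly hidden behind the case; I did not measure it again.
- **Disagreements:** the two cameras differed by 3–5 mm in y, which I settled by the position where the fingers closed on the key. Fast rows drifted by up to about 9 mm, and I corrected that before each fit.

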